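# Close the control box without forcing a crossed thumbscrew

### The arm

A 6-joint arm with a two-finger parallel gripper is mounted at the origin on a cart in front of the work surface, level with it; the furniture and walls round the work are solid. World frame = base frame: x ahead of the robot, y to its left, z up, the work surface at z = 0. Lengths are in m, angles in degrees, forces in N, time in s.
With the tool pointing down it reaches from about 0.25 to 0.725 m from the base axis. Payload 9.7 kg.
Tool frame: the origin (TCP) lies at the very end of the fingers, on their centre line; the grasp point (between the pads) lies 19 mm behind it; z points along the fingers, y is the line along which they close (so a half turn about z gives the same grasp; the last joint's range is limited). The gripper opens to 85 mm and grips with 20 to 120 N. Pads are 22 mm wide; open, the fingers measure 114 mm over their backs; the gripper's body (76 mm by 85 mm) begins 54 mm behind the grasp point. The pads swing forward as they close: fully open they stand 13 mm farther back than shut.
Start: joints at [-71.62, 4.979, 10.078, 95.1, 0, 90], TCP at [0.173, -0.522, 0.231] pointing down, gripper open.
Joint ranges: [-179.16, 179.16], [-48.56, 103.87], [-65.8, 70.77], [-126.05, 130.52], [-82.76, 87.17], [-180, 180]. Speed limits (degrees/s): [127.2, 127.2, 147.25, 180, 180, 180].

### API

Orientations are given as [roll, pitch, yaw] about the fixed x, y, z axes, in that order (R = Rz(yaw) Ry(pitch) Rx(roll)).
In Python, from workcell import bot, viewer, finder gives the robot as it stands. The module is installed in compiled form; this text tells all that it offers.
- The arm moves only by the shell command python3 -m inch 'ROWS' [FORCE]. ROWS is JSON, a list that holds one entry, the list of rows, each a list of 7 numbers: the opening in per cent of the stroke, from 0 (shut) to 100 (fully open), then the shift along the tool's x, y, z in mm, then the turn, a rotation vector about the tool's x, y, z in degrees. In form: [[[grip, tx, ty, tz, ax, ay, az], ...]]. A call has 1 to 8 rows; each row shifts and turns the commanded pose from where the row before left it, along the tool's axes as they then stand; what a row does not reach is not made up. A row lasts 1/8 s, in which the tool goes at most 62.5 mm and 10.7 degrees, less where a joint would pass 70% of its speed; a pose out of reach is approached as far as the arm can. A call with a gripper value outside its range is refused whole. The fingers move at their own pace and stop on an object; FORCE is the grip in N (left out, the last holds). Time passes only in rows, so rows that do not move let the fingers close. It gives the time, the measured TCP pose, the force, the opening and the grip force at its end, in the units of the state.
- bot.get_obs(): the state, without advancing time (a new reading comes with each control period).
- viewer.camera(name): name is "scene" or "top"; returns a dict with "pixels" (480x640x3 uint8, red, green, blue), "vfov" (degrees; the focal length in pixels is half the picture's height over the tangent of half this angle, whatever the lens; pixels are square), "cx", "cy" (the principal point, pixels), "R" (3x3) and "t" (3): a world point X has camera coordinates R X + t. Camera axes: x right, y down, z forward; pixel columns grow to the right and rows downward; lengths in m; the calibration is good to about 2 mm. A picture is of the moment at which its call begins. There is no depth.
- bot.job_done(): hands the job in; it is judged then, once.
Trained networks look in the newest picture that a camera, given by its name, has taken for a name from the list of things; names that differ only in an ending like _2 or _b are one class to them, and where a whole thing is asked for, a point or a joint stands for the part that bears it (a point fixed in the world has none). Each returns a list of dicts, best first, with "conf" (0 to 1); they miss things now and then, are a little off and sometimes report something else, mostly with a low value. They report only what shows in the picture. A call takes as long as a camera call.
- finder.outline_of(camera, thing): "pixels" (480x640 bool, what is visible of it) and "extent" ([centre column, centre row, width, height] in pixels, round what is visible of it).
- finder.mark_of(camera, thing): "position" ([column, row] in pixels: a listed point, or the origin of a listed thing).
The state is a dict: "time": time; "q": joint angles; "qd": joint speeds; "joint_efforts": joint torques, N m; "ee_pos": TCP position; "tcp_rot": TCP orientation; "wrist_force": force on the tool from outside, world axes, zero at the start; "torque": the same for the moment, N m; "opening": finger opening in m; "grasp_force": force on a finger pad.
Only numpy, scipy, OpenCV 4.12 (cv2) and the standard library are available. Lean on these libraries where they do the work, as an engineer would, in place of code of your own. Each camera call takes 0.05 s, during which the arm holds its last target. There are 200 camera calls.

### The job

The three captive thumbscrews of the printer's control box are only just started, and one of them, nobody knows which, is crossed in its thread. Turn them in gently, clockwise: run the two good ones fully home, but stop at the first early resistance, before the crossed one twists its brass insert loose in the plastic, and back that one anticlockwise all the way out to its stop. Leave the things around the box where they are.

Things in the scene. Friction and masses are not known exactly. Their poses are not given: they have to be found in the camera images.
- box: control box fixed on the worktop: grey printed body with an aluminium cover, 152 x 186 mm (its x, y), cover top 46 mm above the worktop. Origin: centre of its underside; z up. The thumbscrew axes stand at (-48, 58), (-48, -58) and (48, 0) mm in its x, y. A steel ferrule 19 mm in diameter stands 12 mm above the cover (25 mm in diameter in its lowest 3 mm) under each knob
- screw_1_knob (a point): centre (half-way up) of the black fluted thumbscrew knob 1, a cylinder 32 mm in diameter and 24 mm high with a white pointer line on its top, standing upright over the cover; x and y are the screw's axis, z rises 3.2 mm from home to fully out (near the robot, left when the box is square to the robot); knob centre about 71 mm above the worktop when home
- screw_2_knob (a point): centre (half-way up) of the black fluted thumbscrew knob 2, a cylinder 32 mm in diameter and 24 mm high with a white pointer line on its top, standing upright over the cover; x and y are the screw's axis, z rises 3.2 mm from home to fully out (near the robot, right when the box is square to the robot); knob centre about 71 mm above the worktop when home
- screw_3_knob (a point): centre (half-way up) of the black fluted thumbscrew knob 3, a cylinder 32 mm in diameter and 24 mm high with a white pointer line on its top, standing upright over the cover; x and y are the screw's axis, z rises 3.2 mm from home to fully out (far side, middle when the box is square to the robot); knob centre about 71 mm above the worktop when home
- screw_1 (a joint): turn of thumbscrew 1, rad: 0 = fully out at its stop (pointer along the box's +x), grows clockwise from above, 1.6 = fully home at its stop; sinks 2 mm per rad; starts at 0.2 to 0.5. A good thread turns freely (0.03 N m) and stays where left; the crossed one only to somewhere in 0.6 to 0.9, then torque rises 1.2 N m per rad. Which one is crossed varies and cannot be seen
- screw_2 (a joint): turn of thumbscrew 2, rad: 0 = fully out at its stop (pointer along the box's +x), grows clockwise from above, 1.6 = fully home at its stop; sinks 2 mm per rad; starts at 0.2 to 0.5. A good thread turns freely (0.03 N m) and stays where left; the crossed one only to somewhere in 0.6 to 0.9, then torque rises 1.2 N m per rad. Which one is crossed varies and cannot be seen
- screw_3 (a joint): turn of thumbscrew 3, rad: 0 = fully out at its stop (pointer along the box's +x), grows clockwise from above, 1.6 = fully home at its stop; sinks 2 mm per rad; starts at 0.2 to 0.5. A good thread turns freely (0.03 N m) and stays where left; the crossed one only to somewhere in 0.6 to 0.9, then torque rises 1.2 N m per rad. Which one is crossed varies and cannot be seen
- insert_twist (a joint): how far the brass insert under the crossed screw (whichever that is) has been twisted in its plastic, rad: 0 untouched; a spring of 1.2 N m/rad brings it back when the screw is eased off; it is torn loose above 0.30 (about 0.36 N m)
- oil_bottle: brown bottle with a green cap, standing, 38 mm in diameter, 91 mm high, on the left of the box; origin at the centre of its underside. To be left alone
- tape_blue: the roll of blue tape that lies flat beside the box (another lies far behind), 100 mm in diameter, 24 mm high, on the right of the box; origin at the centre of its underside. To be left alone
- screwdriver_orange: screwdriver with an orange handle, 181 mm long, 28 mm thick, lying behind the box; origin at the middle of its underside. To be left alone

How it is judged:
By the outcome, as a careful person would: the job done as asked, in the order asked, and still so for the second after the job is handed in, with the robot touching nothing.
It also fails if it takes over 61 s, if anything falls off the work surface, if the arm or the gripper's body presses on something with over 40 N, if the wrist force passes 120 N, or if a joint passes its speed limit or range.

## Working session

There is one attempt and no reset: what is moved stays moved. The work goes in short steps, Python scripts to look and compute and a shell command to move; the robot and the scene stay as the last step left them, time stands still between calls to the robot, and variables do not carry over. Pictures are saved under pics/ and viewed, at most 10 in all, crops included, and the job is handed in when it is done.

```bash
mkdir -p pics
cat > h.py <<'E'
import numpy as np, cv2
from workcell import bot, viewer, finder
def ray(c,px):
    f=240/np.tan(np.radians(c["vfov"]/2)); R=np.array(c["R"]);t=np.array(c["t"])
    d=R.T@np.array([(px[0]-c["cx"])/f,(px[1]-c["cy"])/f,1]); return -R.T@t,d
def onz(c,px,z):
    o,d=ray(c,px); return o+d*(z-o[2])/d[2]
def proj(c,X):
    f=240/np.tan(np.radians(c["vfov"]/2)); p=np.array(c["R"])@X+np.array(c["t"]); return np.array([c["cx"]+f*p[0]/p[2],c["cy"]+f*p[1]/p[2]])
E
python3 - <<'E'
from h import *
np.set_printoptions(precision=4,suppress=True)
print(bot.get_obs())
for n in ("top","scene"):
    c=viewer.camera(n); cv2.imwrite(f"pics/{n}0.png",c["pixels"][:,:,::-1])
    print(n,c["vfov"],ray(c,(320,240)))
    for th,z in (("screw_1_knob",.073),("box",0),("oil_bottle",0),("tape_blue",0),("screwdriver_orange",0)):
        for m in finder.mark_of(n,th)[:4]: print(th,round(m["conf"],2),m["position"],onz(c,m["position"],z))
E
```

```text
{'time': 0.0, 'q': array([-71.6198,   5.0131,  10.0347,  95.0991,  -0.0003,  89.9996]), 'qd': array([ 0.0152, -0.0131, -0.0551,  0.0076,  0.0104, -0.1484]), 'joint_efforts': array([ -0.0008, -52.0388,  46.4808,   0.0162,  -0.    ,   0.    ]), 'ee_pos': array([ 0.1734, -0.5217,  0.2306]), 'tcp_rot': array([-179.9226,    0.0003,   18.3806]), 'wrist_force': array([ 0.4867,  0.2979, -0.3541]), 'torque': array([0.0329, 0.053 , 0.0165]), 'grasp_force': 0.0, 'opening': 0.08543237479306007}
top 43.67845697266242 (array([ 0.3519, -0.2092,  1.0658]), array([ 0.2029,  0.0227, -0.979 ]))
screw_1_knob 0.67 [320.7, 309.8] [ 0.4398 -0.1855  0.073 ]
box 0.58 [347.0, 280.1] [ 0.4985 -0.2317  0.    ]
oil_bottle 0.61 [268.4, 290.1] [ 0.4831 -0.0905  0.    ]
screwdriver_orange 0.56 [327.8, 214.5] [ 0.6203 -0.1995  0.    ]
scene 42.73652611667033 (array([-0.3331, -0.7431,  0.6368]), array([ 0.7588,  0.4512, -0.4698]))
screw_1_knob 0.85 [276.5, 266.2] [ 0.4483 -0.1881  0.073 ]
box 0.68 [312.7, 293.4] [ 0.5034 -0.232   0.    ]
oil_bottle 0.68 [247.1, 276.0] [ 0.4863 -0.0894  0.    ]
tape_blue 0.6 [403.0, 296.2] [ 0.5881 -0.3807  0.    ]
```

Run:
```python
import cv2,numpy as np
a=cv2.imread("pics/top0.png")[160:400,180:500]; 
cv2.imwrite("pics/topc.png",cv2.resize(a,(800,600),interpolation=cv2.INTER_CUBIC))
a=cv2.imread("pics/scene0.png")[180:380,200:467]
cv2.imwrite("pics/scenec.png",cv2.resize(a,(800,600),interpolation=cv2.INTER_CUBIC))
```

```text
(no output)
```

View pics/topc.png

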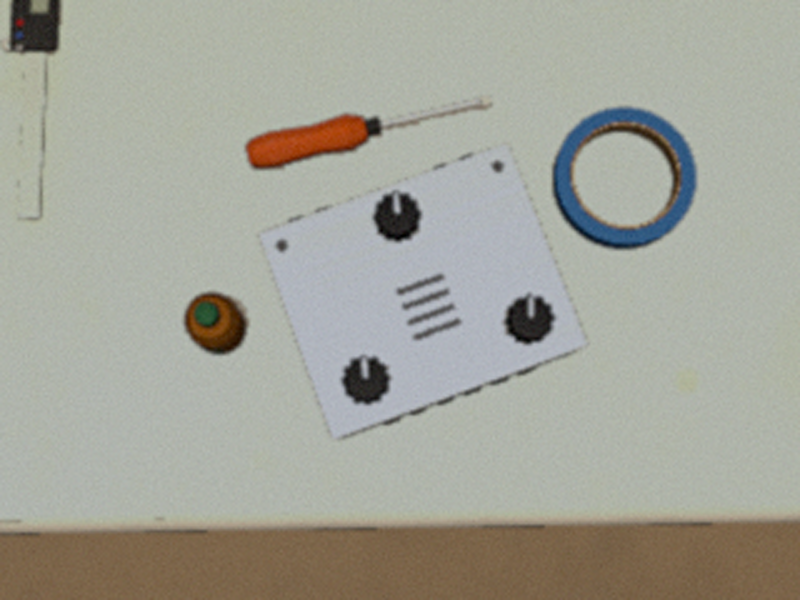

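View pics/scenec.png

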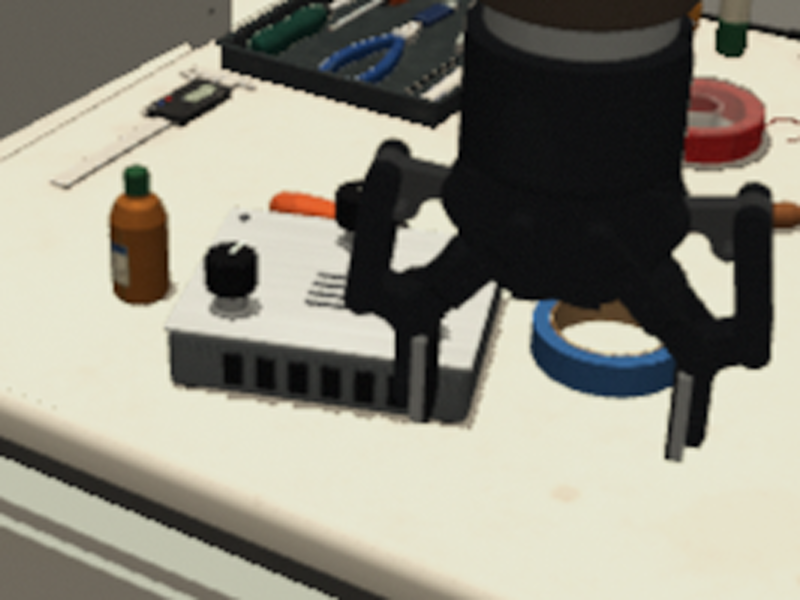

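The top crop shows knob tops at about (366,379), (529,318) and (397,216). The box is turned about 20° anticlockwise, and the pointers are just clockwise of the box's +x. The scene crop shows the knobs clear of the arm on the left, with the gripper to the right. Next I'll measure the knobs and pointers.

Run:
```python
from h import *
np.set_printoptions(precision=4,suppress=True)
c=viewer.camera("top"); g=cv2.cvtColor(c["pixels"],cv2.COLOR_RGB2GRAY)
guess=[(326.4,311.6),(391.6,287.2),(338.8,246.4)]
P=[]
for u,v in guess:
    m=np.zeros_like(g); cv2.circle(m,(round(u),round(v)),14,255,-1)
    d=((g<90)&(m>0)).astype(np.uint8); h=cv2.convexHull(cv2.findNonZero(d)); M=cv2.moments(h)
    P.append(onz(c,(M["m10"]/M["m00"],M["m01"]/M["m00"]),.075))
P=np.array(P); B=np.array([[-48,58],[-48,-58],[48,0]])/1000
pc=P[:,:2].mean(0); bc=B.mean(0); b=(B-bc)@[1,1j]; p=(P[:,:2]-pc)@[1,1j]
th=np.angle(np.vdot(b,p)); R=np.array([[np.cos(th),-np.sin(th)],[np.sin(th),np.cos(th)]])
F=(B-bc)@R.T+pc
print(P[:,:2],"fit",F,"yaw",np.degrees(th),"box",pc-R@bc)
for k in range(3):
    o=F[k]; best=[]
    for s in np.arange(-.1,.8,.02):
        a=th-s; z=.083-.002*(s)+.0032
        vals=[cv2.getRectSubPix(c["pixels"][:,:,1],(1,1),tuple(map(float,proj(c,[o[0]+r*np.cos(a),o[1]+r*np.sin(a),z]))))[0,0] for r in np.linspace(.004,.0135,9)]
        best.append((float(np.mean(vals)),s))
    w=np.array(best); w0=np.clip(w[:,0]-.6*w[:,0].max(),0,None); print("screw",k+1,(w0*w[:,1]).sum()/w0.sum(),w[:,0].max())
q=bot.get_obs(); print(q["ee_pos"])
for k in range(3): print(np.degrees(np.arctan2(F[k,1],F[k,0])),np.hypot(*F[k]))
```

```text
[[ 0.4361 -0.1942]
 [ 0.4744 -0.3029]
 [ 0.5457 -0.217 ]] fit [[ 0.436  -0.1939]
 [ 0.4744 -0.3034]
 [ 0.5458 -0.2169]] yaw 19.31078564231588 box [ 0.5005 -0.2327]
screw 1 0.300025231939754 158.77777777777777
screw 2 0.3734382927921207 157.66666666666666
screw 3 0.31389786370056505 159.33333333333334
[ 0.1734 -0.5219  0.2313]
-23.971226719421647 0.4772032202487396
-32.59626437772644 0.5630997700196705
-21.669002731769158 0.5873283517701051
```

```bash
python3 -m inch '[[[70,44,-14,0,0,0,0],[70,44,-14,0,0,0,0],[70,44,-14,0,0,0,0],[70,44,-14,0,0,0,0],[70,44,-14,0,0,0,0],[70,44,-14,0,0,0,0],[70,44,-14,0,0,0,0],[70,44,-14,0,0,0,0]]]' 30
cat > to.py <<'E'
import sys; from h import *
x,y,z=map(float,sys.argv[1:4]); o=bot.get_obs(); from scipy.spatial.transform import Rotation as R
print("tool mm",(R.from_euler("xyz",o["tcp_rot"],degrees=True).inv().apply(np.array([x,y,z])-o["ee_pos"])*1000).round(1),"q6",o["q"][5].round(1),o["tcp_rot"].round(2),"open",o["opening"],"F",o["wrist_force"].round(1),"T",o["torque"].round(3))
E
python3 to.py .4744 -.3034 .054
```

```text
time: 1.65
ee_pos: [0.4733, -0.3036, 0.2314]
tcp_rot: [180.0, -0.0, 18.4]
wrist_force: [-0.2, -1.1, 0.2]
opening: 0.0593
grasp_force: 0.0
tool mm [1.100e+00 1.000e-01 1.774e+02] q6 128.9 [ 1.7999e+02 -1.0000e-02  1.8380e+01] open 0.05928257905731674 F [-0.2 -1.1  0.2] T [-0.081 -0.048  0.014]
```

```bash
python3 -m inch '[[[70,1,0,14,0,0,-10],[70,0,0,14,0,0,-10],[70,0,0,14,0,0,-10],[70,0,0,14,0,0,-10],[70,0,0,14,0,0,-10],[70,0,0,14,0,0,-10],[70,0,0,10,0,0,0],[70,0,0,0,0,0,0]]]' 30
python3 to.py .4744 -.3034 .054
python3 - <<'E'
from h import *
a=viewer.camera("scene")["pixels"][160:400,220:540,::-1]; cv2.imwrite("pics/s1.png",cv2.resize(a,(800,600)))
E
```

```text
time: 2.65
ee_pos: [0.4728, -0.3042, 0.1367]
tcp_rot: [-179.9, -0.0, 78.2]
wrist_force: [-0.2, 0.1, 0.8]
opening: 0.0595
grasp_force: 0.0
tool mm [ 1.   1.5 82.7] q6 69.1 [-1.7994e+02 -2.0000e-02  7.8160e+01] open 0.059496165993639834 F [-0.2  0.1  0.8] T [0.006 0.016 0.031]
```

View pics/s1.png

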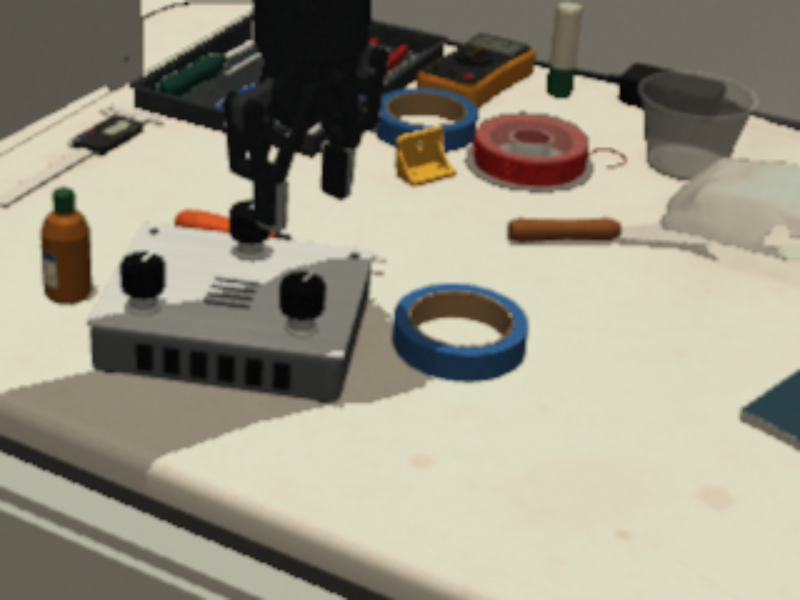

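The fingers straddle the axis of knob 2: their midpoint is at (302,188), above the knob at (302,295). I'll go down and close.

```bash
python3 -m inch '[[[70,1,1,15,0,0,0],[70,0,0,20,0,0,0],[70,0,0,20,0,0,0],[70,0,0,15,0,0,0],[70,0,0,10,0,0,0],[70,0,0,1.5,0,0,0],[70,0,0,0,0,0,0],[70,0,0,0,0,0,0]]]' 30
python3 to.py .4744 -.3034 .054;  python3 -m inch '[[[20,0,0,0,0,0,0],[20,0,0,0,0,0,0],[20,0,0,0,0,0,0],[20,0,0,0,0,0,0]]]' 30
python3 to.py .4744 -.3034 .054
```

```text
time: 3.7
ee_pos: [0.4746, -0.3038, 0.0565]
tcp_rot: [179.9, 0.0, 78.4]
wrist_force: [0.4, -0.5, 0.2]
opening: 0.0597
grasp_force: 0.0
tool mm [ 0.3 -0.3  2.5] q6 69.0 [1.7994e+02 2.0000e-02 7.8380e+01] open 0.0596678986353203 F [ 0.4 -0.5  0.2] T [ 0.029 -0.059 -0.041]
time: 4.2
ee_pos: [0.4754, -0.3039, 0.0565]
tcp_rot: [179.9, 0.0, 78.4]
wrist_force: [5.7, -0.3, 0.9]
opening: 0.031
grasp_force: 31.0
tool mm [ 0.3 -1.1  2.5] q6 69.0 [1.7985e+02 2.0000e-02 7.8400e+01] open 0.030971681765044917 F [ 5.7 -0.3  0.9] T [-0.15  -0.989 -0.005]
```

```bash
python3 -m inch '[[[20,0,1.3,0,0,0,0],[20,0,0,0.14,0,0,4],[20,0,0,0.14,0,0,4],[20,0,0,0.14,0,0,4],[20,0,0,0,0,0,0]]]' 30
python3 to.py .4744 -.3034 .054;  python3 -m inch '[[[20,0,0,0.14,0,0,4],[20,0,0,0,0,0,0]]]' 30
python3 to.py .4744 -.3034 .054
```

```text
time: 4.82
ee_pos: [0.4755, -0.3039, 0.056]
tcp_rot: [180.0, 0.0, 66.3]
wrist_force: [-0.2, 0.0, 5.9]
opening: 0.0308
grasp_force: 31.4
tool mm [ 0.  -1.2  2. ] q6 81.1 [1.7998e+02 1.0000e-02 6.6310e+01] open 0.030775304083759905 F [-0.2  0.   5.9] T [ 0.147  0.169 -0.033]
time: 5.08
ee_pos: [0.4755, -0.3039, 0.0558]
tcp_rot: [180.0, 0.0, 62.3]
wrist_force: [-0.3, 1.4, 5.4]
opening: 0.0313
grasp_force: 31.4
tool mm [-0.1 -1.3  1.8] q6 85.1 [1.7998e+02 1.0000e-02 6.2320e+01] open 0.03129104016270102 F [-0.3  1.4  5.4] T [0.15  0.059 0.019]
```

```bash
python3 -m inch '[[[20,0,0,0.1,0,0,3],[20,0,0,0,0,0,0]]]' 30 >/dev/null
python3 to.py .4755 -.3038 .054;  python3 -m inch '[[[20,0,0,0.1,0,0,3],[20,0,0,0,0,0,0]]]' >/dev/null
python3 to.py .4755 -.3038 .054
```

```text
tool mm [ 0.1 -0.1  1.7] q6 88.1 [1.7998e+02 1.0000e-02 5.9330e+01] open 0.030960188249196725 F [0.1 0.6 5.3] T [ 0.14   0.078 -0.035]
tool mm [ 0.1 -0.2  1.6] q6 91.1 [1.7998e+02 1.0000e-02 5.6330e+01] open 0.03117449643478796 F [0.6 0.9 5.2] T [ 0.184  0.035 -0.033]
```

```bash
python3 -m inch '[[[20,0,0,0.14,0,0,4],[20,0,0,0,0,0,0]]]' 30 >/dev/null
python3 to.py .4755 -.3038 .054;  python3 -m inch '[[[20,0,0,0.1,0,0,3],[20,0,0,0,0,0,0]]]' >/dev/null
python3 to.py .4755 -.3038 .054
```

```text
tool mm [ 0.1 -0.2  1.5] q6 95.1 [1.7998e+02 1.0000e-02 5.2320e+01] open 0.03095191743884655 F [0.5 0.6 5.6] T [ 0.114  0.019 -0.086]
tool mm [ 0.  -0.2  1.4] q6 98.1 [179.97   0.    49.33] open 0.03106641894598223 F [0.5 0.6 5.4] T [ 0.094  0.035 -0.017]
```

```bash
python3 -m inch '[[[20,0,0,0.14,0,0,4],[20,0,0,0,0,0,0]]]' 30 >/dev/null
python3 to.py .4755 -.3038 .054;  python3 -m inch '[[[20,0,0,0.14,0,0,4],[20,0,0,0,0,0,0]]]' >/dev/null
python3 to.py .4755 -.3038 .054;python3 - <<'E'
from h import *
a=viewer.camera("scene")["pixels"][230:320,290:410,::-1]; cv2.imwrite("pics/s2.png",cv2.resize(a,(800,600),interpolation=cv2.INTER_CUBIC))
E
```

```text
tool mm [-0.  -0.2  1.2] q6 102.1 [179.97  -0.    45.32] open 0.030793528896276103 F [ 0.8 -0.2  5.5] T [ 0.128 -0.044  0.013]
tool mm [ 0.  -0.2  1.1] q6 106.1 [179.97  -0.    41.32] open 0.030865525776661743 F [ 0.6 -0.6  6. ] T [ 0.114 -0.027 -0.06 ]
```

View pics/s2.png

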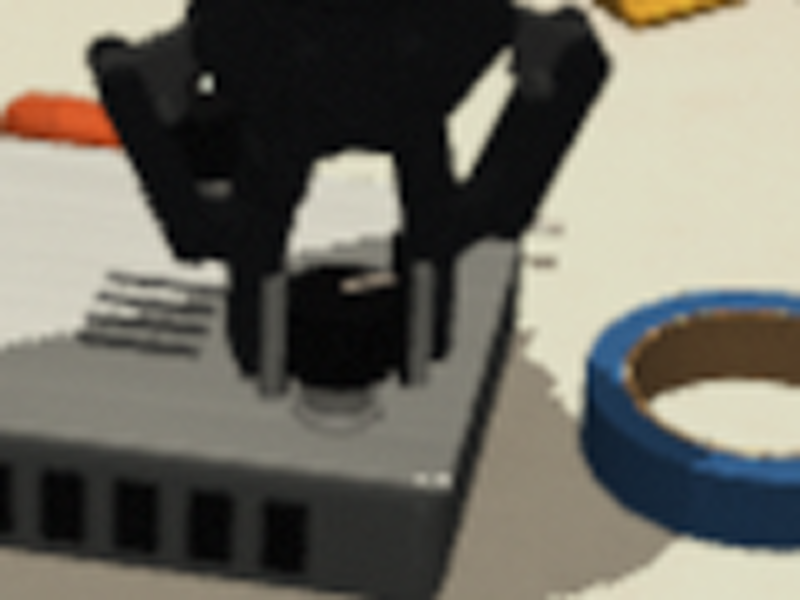

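The pointer of knob 2, at (370,285), has turned with the gripper. The screw is now past 0.9 rad with no resistance, so it is a good one and I'll run it home.

```bash
python3 -m inch '[[[20,0,0,0.16,0,0,4.5],[20,0,0,0.16,0,0,4.5],[20,0,0,0.16,0,0,4.5],[20,0,0,0.16,0,0,4.5],[20,0,0,0.16,0,0,4.5],[20,0,0,0.16,0,0,4.5],[20,0,0,0.1,0,0,3],[20,0,0,0,0,0,0]]]' 30 >/dev/null
python3 to.py .4755 -.3038 .054;  python3 -m inch '[[[20,0,0,0.1,0,0,3],[20,0,0,0,0,0,0]]]' >/dev/null
python3 to.py .4755 -.3038 .054;  python3 -m inch '[[[20,0,0,0,0,0,3],[20,0,0,0,0,0,0]]]' >/dev/null
python3 to.py .4755 -.3038 .054
```

```text
tool mm [-0.2 -0.4  0. ] q6 136.1 [ 1.7995e+02 -3.0000e-02  1.1370e+01] open 0.03098927407266354 F [ 1.1 -0.7  5.1] T [-0.024 -0.137 -0.049]
tool mm [-0.2 -0.4 -0. ] q6 139.0 [ 1.7995e+02 -3.0000e-02  8.3700e+00] open 0.03103281368002629 F [ 0.4 -0.7  5.1] T [-0.086 -0.189 -0.024]
tool mm [-0.2 -0.4 -0.1] q6 142.0 [ 1.7995e+02 -3.0000e-02  5.4400e+00] open 0.030949982061361854 F [ 1.7 -1.4  4.5] T [-0.14  -0.199  0.298]
```

```bash
python3 -m inch '[[[20,0,0,0,0,0,2],[20,0,0,0,0,0,0]]]' 30 >/dev/null
python3 to.py .4755 -.3038 .054; python3 -m inch '[[[70,0,0,0,0,0,0],[70,0,0,0,0,0,0],[70,0,0,0,0,0,0],[70,0,0,0,0,0,0],[70,0,0,-20,0,0,0],[70,0,0,-30,0,0,-10],[70,0,0,-25,0,0,-10],[70,0,0,0,0,0,-10]]]' 30
python3 to.py .4371 -.1943 .130
```

```text
tool mm [-0.6 -0.4 -0.2] q6 144.0 [ 1.7995e+02 -7.0000e-02  3.4600e+00] open 0.031305436645114114 F [ 2.9 -2.3  5.5] T [-0.381 -0.755  0.586]
time: 9.38
ee_pos: [0.4764, -0.3044, 0.1307]
tcp_rot: [179.8, -0.1, 33.7]
wrist_force: [-0.0, 0.2, -1.0]
opening: 0.0598
grasp_force: 0.0
tool mm [  28.4 -113.4    0.4] q6 113.7 [ 1.7982e+02 -8.0000e-02  3.3710e+01] open 0.05983017532089881 F [-0.   0.2 -1. ] T [0.045 0.026 0.003]
```

```bash
python3 -m inch '[[[70,7,-28.4,0,0,0,0],[70,7,-28.4,0,0,0,0],[70,7,-28.4,0,0,0,0],[70,7,-28.4,0,0,0,0],[70,0,0,0,0,0,-10],[70,0,0,0,0,0,-10],[70,0,0,0,0,0,-10],[70,0,0,0,0,0,-10]]]' 30
python3 -m inch '[[[70,0,0,0,0,0,-5],[70,0,0,0,0,0,0]]]' >/dev/null
python3 to.py .4368 -.1943 .056
```

```text
time: 10.38
ee_pos: [0.4364, -0.1935, 0.1284]
tcp_rot: [-180.0, 0.0, 73.7]
wrist_force: [0.1, 0.7, -0.4]
opening: 0.0597
grasp_force: 0.0
tool mm [-0.7  0.6 72.3] q6 77.7 [-179.99   -0.     78.34] open 0.05930476846045855 F [-0.3  0.2  0.5] T [-0.002  0.043  0.011]
```

```bash
python3 -m inch '[[[70,-0.7,0.6,15,0,0,0],[70,0,0,20,0,0,0],[70,0,0,20,0,0,0],[70,0,0,15,0,0,0],[70,0,0,2,0,0,0],[70,0,0,0,0,0,0],[70,0,0,0,0,0,0]]]' 30 >/dev/null
python3 to.py .4368 -.1943 .056;  python3 -m inch '[[[20,0,0,0,0,0,0],[20,0,0,0,0,0,0],[20,0,0,0,0,0,0],[20,0,0,0,0,0,0]]]' 30 >/dev/null
python3 to.py .4368 -.1943 .056
```

```text
tool mm [ 0.2 -0.5  1.1] q6 77.6 [1.7994e+02 2.0000e-02 7.8370e+01] open 0.05949253612444442 F [ 1.1 -0.1 -0.5] T [-0.02   0.035  0.   ]
tool mm [ 0.1 -0.4  0.8] q6 77.6 [1.7995e+02 1.0000e-02 7.8380e+01] open 0.030925439001257733 F [ 0.9 -0.3  3.3] T [ 0.037 -0.184  0.011]
```

```bash
python3 -m inch '[[[20,0,0,0.14,0,0,4],[20,0,0,0.14,0,0,4],[20,0,0,0.14,0,0,4],[20,0,0,0,0,0,0]]]' 30 >/dev/null
python3 to.py .4368 -.1943 .056;  for i in 1; do python3 -m inch '[[[20,0,0,0.1,0,0,3],[20,0,0,0,0,0,0]]]' >/dev/null; python3 to.py .4368 -.1943 .056; done
python3 -m inch '[[[20,0,0,0.1,0,0,3],[20,0,0,0,0,0,0]]]' >/dev/null; python3 to.py .4368 -.1943 .056
```

```text
tool mm [-0.  -0.5  0.3] q6 89.6 [179.94  -0.    66.41] open 0.031069359469293116 F [1.4 0.6 4.6] T [-0.005 -0.255 -0.049]
tool mm [-0.  -0.5  0.2] q6 92.6 [ 1.7994e+02 -1.0000e-02  6.3460e+01] open 0.031036456957974936 F [ 1.8 -0.2  5.5] T [-0.045 -0.287 -0.015]
tool mm [-0.  -0.5  0.1] q6 95.6 [ 1.7994e+02 -1.0000e-02  6.0470e+01] open 0.030867364816895622 F [ 0.4 -0.9  5.1] T [-0.044 -0.328 -0.01 ]
```

```bash
python3 -m inch '[[[20,0,0,0.1,0,0,3],[20,0,0,0,0,0,0]]]' >/dev/null; python3 to.py .4368 -.1943 .056
```

```text
tool mm [-0.1 -0.5  0. ] q6 98.6 [ 1.7994e+02 -1.0000e-02  5.7460e+01] open 0.031184801424796533 F [ 1.9 -0.5  4.5] T [-0.067 -0.327 -0.023]
```

```bash
python3 -m inch '[[[20,0,0,0.1,0,0,3],[20,0,0,0,0,0,0]]]' >/dev/null; python3 to.py .4368 -.1943 .056
python3 -m inch '[[[20,0,0,0.1,0,0,3],[20,0,0,0,0,0,0]]]' >/dev/null; python3 to.py .4368 -.1943 .056
```

```text
tool mm [-0.1 -0.5 -0. ] q6 101.5 [ 1.7994e+02 -2.0000e-02  5.4470e+01] open 0.0310541870129344 F [ 1.6 -0.5  5.5] T [-0.066 -0.301 -0.021]
tool mm [-0.1 -0.6 -0.1] q6 104.5 [ 1.7993e+02 -2.0000e-02  5.1470e+01] open 0.03140020990218311 F [ 1.1 -1.   5.6] T [-0.058 -0.3    0.031]
```

```bash
python3 -m inch '[[[20,0,0,0.1,0,0,3],[20,0,0,0,0,0,0]]]' >/dev/null; python3 to.py .4368 -.1943 .056
```

```text
tool mm [-0.1 -0.6 -0.2] q6 107.5 [ 1.7993e+02 -2.0000e-02  4.8470e+01] open 0.03100559390716919 F [ 1.  -0.4  6.3] T [-0.005 -0.273  0.074]
```

```bash
python3 -m inch '[[[20,0,0,0.1,0,0,2],[20,0,0,0,0,0,0]]]' >/dev/null; python3 to.py .4368 -.1943 .056
python3 -m inch '[[[20,0,0,0,0,0,0]]]' >/dev/null; python3 to.py .4368 -.1943 .056
```

```text
tool mm [-0.2 -0.5 -0.2] q6 109.5 [ 1.7994e+02 -2.0000e-02  4.6490e+01] open 0.03121584618003246 F [1.2 0.1 6. ] T [ 0.034 -0.277  0.082]
tool mm [-0.2 -0.6 -0.2] q6 109.5 [ 1.7993e+02 -3.0000e-02  4.6510e+01] open 0.03137084244843355 F [ 0.8 -0.6  6.5] T [ 0.026 -0.281  0.07 ]
```

```bash
python3 -m inch '[[[20,0,0,0.1,0,0,2],[20,0,0,0,0,0,0]]]' >/dev/null; python3 to.py .4368 -.1943 .056
python3 -m inch '[[[20,0,0,0,0,0,0]]]' >/dev/null; python3 to.py .4368 -.1943 .056
```

```text
tool mm [-0.2 -0.5 -0.2] q6 111.5 [ 1.7993e+02 -3.0000e-02  4.4490e+01] open 0.031045660395704524 F [-0.1 -0.3  7.3] T [ 0.067 -0.232  0.146]
tool mm [-0.2 -0.5 -0.3] q6 111.5 [ 1.7993e+02 -3.0000e-02  4.4520e+01] open 0.03133367003893989 F [ 0.4 -0.7  7. ] T [ 0.013 -0.239  0.091]
```

Screw 1 shows early resistance (torque rises with angle near 0.75–0.85 rad), so it is the crossed one. I'll stop there and back it out to its stop.

```bash
python3 -m inch '[[[20,0,0,0,0,0,-4.5],[20,0,0,-0.16,0,0,-4.5],[20,0,0,-0.16,0,0,-4.5],[20,0,0,-0.16,0,0,-4.5],[20,0,0,-0.16,0,0,-4.5],[20,0,0,-0.16,0,0,-4.5],[20,0,0,-0.16,0,0,-4.5],[20,0,0,-0.16,0,0,-4.5]]]' 30 >/dev/null; python3 to.py .4368 -.1943 .056
python3 -m inch '[[[20,0,0,-0.14,0,0,-4],[20,0,0,-0.14,0,0,-4],[20,0,0,0,0,0,0]]]' >/dev/null; python3 to.py .4368 -.1943 .056
python3 -m inch '[[[20,0,0,-0.1,0,0,-3],[20,0,0,0,0,0,0]]]' >/dev/null; python3 to.py .4368 -.1943 .056
```

```text
tool mm [ 0.1 -0.4  0.8] q6 75.4 [1.7995e+02 1.0000e-02 8.0660e+01] open 0.03070457725489112 F [0.9 0.5 7.3] T [ 0.015 -0.117 -0.013]
tool mm [ 0.2 -0.4  1. ] q6 67.4 [1.7995e+02 2.0000e-02 8.8570e+01] open 0.03100955895894374 F [ 0.7 -0.   6.3] T [ 0.032 -0.089 -0.017]
tool mm [ 0.2 -0.3  1.1] q6 64.5 [1.7996e+02 2.0000e-02 9.1550e+01] open 0.030979781705301995 F [0.3 0.3 6.4] T [ 0.007 -0.089  0.078]
```

```bash
python3 -m inch '[[[20,0,0,-0.1,0,0,-3],[20,0,0,0,0,0,0]]]' >/dev/null; python3 to.py .4368 -.1943 .056
python3 -m inch '[[[20,0,0,0,0,0,-3],[20,0,0,0,0,0,0]]]' >/dev/null; python3 to.py .4368 -.1943 .056
```

```text
tool mm [ 0.2 -0.4  1.2] q6 61.5 [1.7995e+02 2.0000e-02 9.4540e+01] open 0.031038324246146425 F [1.  0.1 7.1] T [ 0.069 -0.127 -0.086]
tool mm [ 0.2 -0.3  1.2] q6 58.5 [1.7996e+02 2.0000e-02 9.7530e+01] open 0.031167340236613855 F [1.2 0.  6.9] T [ 0.097 -0.158 -0.203]
```

```bash
python3 -m inch '[[[20,0,0,0,0,0,-2],[20,0,0,0,0,0,0]]]' >/dev/null; python3 to.py .4368 -.1943 .056
python3 -m inch '[[[70,0,0,0,0,0,0],[70,0,0,0,0,0,0],[70,0,0,0,0,0,0],[70,0,0,0,0,0,0],[70,0,0,-20,0,0,0],[70,0,0,-30,0,0,0],[70,0,0,-25,0,0,0],[70,0,0,0,0,0,0]]]' 30 >/dev/null
python3 to.py .5467 -.2173 .130
```

```text
tool mm [ 0.6 -0.3  1.2] q6 56.5 [1.7996e+02 6.0000e-02 9.9480e+01] open 0.031041610683711633 F [ 0.9 -1.2  5.4] T [-0.326 -0.217 -0.455]
tool mm [-40.  103.8   3.8] q6 56.6 [1.7985e+02 1.0000e-01 9.9390e+01] open 0.05982021048269442 F [0.5 0.6 0.1] T [-0.07  -0.014 -0.007]
```

```bash
python3 -m inch '[[[70,-10,26,0,0,0,0],[70,-10,26,0,0,0,0],[70,-10,26,0,0,0,0],[70,-10,26,0,0,0,0],[70,0,0,0,0,0,10],[70,0,0,0,0,0,10],[70,0,0,0,0,0,0]]]' 30 >/dev/null
python3 to.py .5467 -.2173 .056
```

```text
tool mm [-0.4  1.3 74.4] q6 78.9 [-1.799e+02 -2.000e-02  7.945e+01] open 0.05985420167265515 F [ 0.7 -0.   1.2] T [ 0.002 -0.004  0.041]
```

```bash
python3 -m inch '[[[70,-0.4,0.8,15,0,0,0],[70,0,0,20,0,0,0],[70,0,0,20,0,0,0],[70,0,0,15,0,0,0],[70,0,0,3.5,0,0,0],[70,0,0,0,0,0,0],[70,0,0,0,0,0,0]]]' 30 >/dev/null
python3 to.py .5467 -.2173 .056;  python3 -m inch '[[[20,0,0,0,0,0,0],[20,0,0,0,0,0,0],[20,0,0,0,0,0,0],[20,0,0,0,0,0,0]]]' 30 >/dev/null
python3 to.py .5467 -.2173 .056
```

```text
tool mm [ 0.2 -0.5  3. ] q6 78.9 [1.7994e+02 1.0000e-02 7.9390e+01] open 0.05941496605807433 F [-0.4 -0.5  0.5] T [-0.028 -0.006 -0.057]
tool mm [ 0.2 -0.3  2.7] q6 78.9 [1.7995e+02 1.0000e-02 7.9380e+01] open 0.03064393196483381 F [ 0.2 -0.2  4.3] T [ 0.059  0.007 -0.02 ]
```

```bash
python3 -m inch '[[[20,0,0,0.16,0,0,4.5],[20,0,0,0.16,0,0,4.5],[20,0,0,0.16,0,0,4.5],[20,0,0,0.16,0,0,4.5],[20,0,0,0,0,0,0]]]' 30 >/dev/null; python3 to.py .5467 -.2173 .056
python3 -m inch '[[[20,0,0,0.14,0,0,4],[20,0,0,0,0,0,0]]]' >/dev/null; python3 to.py .5467 -.2173 .056
python3 -m inch '[[[20,0,0,0.14,0,0,4],[20,0,0,0,0,0,0]]]' >/dev/null; python3 to.py .5467 -.2173 .056
```

```text
tool mm [ 0.1 -0.5  2. ] q6 96.9 [ 1.7994e+02 -1.0000e-02  6.1410e+01] open 0.03110016745100331 F [ 0.7 -0.5  3.9] T [-0.024 -0.118 -0.076]
tool mm [ 0.  -0.5  1.9] q6 100.9 [ 1.7994e+02 -1.0000e-02  5.7440e+01] open 0.03122383958816103 F [ 0.9 -0.1  5.5] T [-0.067 -0.098 -0.058]
tool mm [-0.  -0.5  1.8] q6 104.9 [ 1.7994e+02 -2.0000e-02  5.3450e+01] open 0.03095738964403007 F [ 1.5 -0.6  5.2] T [-0.072 -0.21  -0.023]
```

```bash
python3 -m inch '[[[20,0,0,0.14,0,0,4],[20,0,0,0,0,0,0]]]' >/dev/null; python3 to.py .5467 -.2173 .056
python3 -m inch '[[[20,0,0,0.14,0,0,4],[20,0,0,0,0,0,0]]]' >/dev/null; python3 to.py .5467 -.2173 .056
```

```text
tool mm [-0.1 -0.5  1.6] q6 108.9 [ 1.7994e+02 -2.0000e-02  4.9450e+01] open 0.030836464141529654 F [ 1.  -0.6  5.4] T [-0.07  -0.261 -0.015]
tool mm [-0.1 -0.6  1.5] q6 112.9 [ 1.7993e+02 -3.0000e-02  4.5450e+01] open 0.030762179237669617 F [ 1.4 -0.9  5.7] T [-0.045 -0.224 -0.014]
```

```bash
python3 -m inch '[[[20,0,0,0.14,0,0,4],[20,0,0,0,0,0,0]]]' >/dev/null; python3 to.py .5467 -.2173 .056
python3 -m inch '[[[20,0,0,0.14,0,0,4],[20,0,0,0,0,0,0]]]' >/dev/null; python3 to.py .5467 -.2173 .056
```

```text
tool mm [-0.1 -0.6  1.4] q6 116.9 [ 1.7994e+02 -3.0000e-02  4.1450e+01] open 0.031015956333901938 F [ 2.8 -0.3  4.8] T [-0.1   -0.223 -0.06 ]
tool mm [-0.2 -0.5  1.2] q6 120.9 [ 1.7994e+02 -3.0000e-02  3.7450e+01] open 0.03108457817628821 F [ 1.1 -0.3  4.5] T [-0.15  -0.338 -0.064]
```

```bash
python3 -m inch '[[[20,0,0,0.16,0,0,4.5],[20,0,0,0.16,0,0,4.5],[20,0,0,0.16,0,0,4.5],[20,0,0,0.16,0,0,4.5],[20,0,0,0.16,0,0,4.5],[20,0,0,0.16,0,0,4.5],[20,0,0,0,0,0,0]]]' >/dev/null; python3 to.py .5467 -.2173 .056
python3 -m inch '[[[20,0,0,0.1,0,0,3],[20,0,0,0,0,0,0]]]' >/dev/null; python3 to.py .5467 -.2173 .056
python3 -m inch '[[[20,0,0,0.1,0,0,3],[20,0,0,0,0,0,0]]]' >/dev/null; python3 to.py .5467 -.2173 .056
```

```text
tool mm [-0.4 -0.5  0.3] q6 147.8 [ 1.7994e+02 -6.0000e-02  1.0480e+01] open 0.031043058238608968 F [ 2.1 -1.3  4.9] T [-0.312 -0.381 -0.017]
tool mm [-0.5 -0.5  0.2] q6 150.8 [ 1.7995e+02 -7.0000e-02  7.5100e+00] open 0.031213285359035992 F [ 2.4 -0.9  4.8] T [-0.315 -0.365 -0.055]
tool mm [-0.5 -0.5  0.1] q6 153.8 [ 1.7995e+02 -7.0000e-02  4.5200e+00] open 0.03050338253321349 F [ 1.1 -2.   5.5] T [-0.363 -0.343  0.094]
```

```bash
python3 -m inch '[[[20,0,0,0,0,0,3],[20,0,0,0,0,0,0]]]' >/dev/null; python3 to.py .5467 -.2173 .056
python3 -m inch '[[[20,0,0,0,0,0,1],[20,0,0,0,0,0,0]]]' >/dev/null; python3 to.py .5467 -.2173 .056
```

```text
tool mm [-0.5 -0.5  0. ] q6 156.8 [ 1.7995e+02 -7.0000e-02  1.5300e+00] open 0.03097819225563608 F [ 2.  -1.3  5.3] T [-0.509 -0.453  0.055]
tool mm [-0.5 -0.5  0. ] q6 157.7 [ 1.7995e+02 -7.0000e-02  5.9000e-01] open 0.031137285855911204 F [ 2.7 -2.2  5.6] T [-0.487 -0.421  0.489]
```

```bash
python3 -m inch '[[[20,0,0,0,0,0,1.5],[20,0,0,0,0,0,0]]]' >/dev/null; python3 to.py .5467 -.2173 .056
python3 -m inch '[[[70,0,0,0,0,0,0],[70,0,0,0,0,0,0],[70,0,0,0,0,0,0],[70,0,0,0,0,0,0],[70,0,0,-20,0,0,0],[70,0,0,-40,0,0,0],[70,0,0,-40,0,0,0],[70,0,0,0,0,0,0]]]' 30 >/dev/null
python3 -m inch '[[[70,-40,40,-10,0,0,0],[70,-40,40,0,0,0,0],[70,-40,40,0,0,0,0],[70,-40,40,0,0,0,0],[70,-40,40,0,0,0,0],[70,-20,40,0,0,0,0],[70,-20,0,0,0,0,0],[70,0,0,0,0,0,0]]]'
python3 - <<'E'
from h import *
c=viewer.camera("top"); a=c["pixels"][210:345,290:470,::-1]; cv2.imwrite("pics/t2.png",cv2.resize(a,(800,600),interpolation=cv2.INTER_CUBIC))
for k,o in enumerate([(.4364,-.1941),(.475,-.3036),(.5462,-.2171)]):
    best=[]
    for s in np.arange(-.5,2.1,.02):
        t=np.radians(19.31)-s; z=.0862-.002*s
        best.append((np.mean([cv2.getRectSubPix(c["pixels"][:,:,1],(1,1),tuple(map(float,proj(c,[o[0]+r*np.cos(t),o[1]+r*np.sin(t),z]))))[0,0] for r in np.linspace(.004,.0135,9)]),s))
    w=np.array(best); w0=np.clip(w[:,0]-.6*w[:,0].max(),0,None); print(k+1,(w0*w[:,1]).sum()/w0.sum(),w[:,0].max(),w[w[:,0].argmax(),1])
E
```

```text
tool mm [-0.5 -0.5 -0. ] q6 159.3 [ 1.7996e+02 -6.0000e-02 -1.0000e+00] open 0.03162975447171393 F [ 1.7 -3.3  5.3] T [-0.482 -0.515  0.088]
time: 26.62
ee_pos: [0.3009, -0.4523, 0.1649]
tcp_rot: [-179.9, 0.0, -1.2]
wrist_force: [0.8, -0.0, -0.8]
opening: 0.06
grasp_force: 0.0
1 0.004690052270500283 159.11111111111111 0.020000000000000462
2 1.6176456876456895 160.88888888888889 1.6000000000000019
3 1.5839440086782393 159.55555555555554 1.5800000000000018
```

View pics/t2.png

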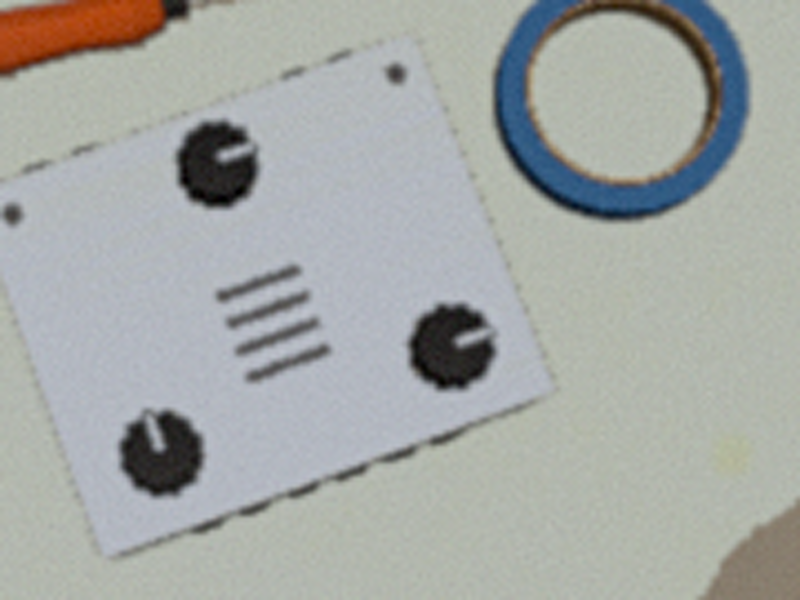

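The top crop shows pointer 1, at (155,430), along the box's +x, so it is fully out at about 0.00 rad. Pointers 2, at (475,338), and 3, at (238,153), read about 1.62 and 1.58 rad, so both are home. The arm is clear of everything.

```bash
python3 -c "
from workcell import bot
print(bot.job_done())"
```

```text
the job is handed in; nothing more can be done
None
```

Screws 2 and 3 are fully home. Screw 1 was the crossed one: I stopped it at about 0.15 N m, well under the 0.36 N m that tears the insert, and backed it out to its stop. The job was handed in after about 27 s with the arm clear of everything; the call gave no verdict.

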